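# Load the vial rotator and hold its heavy side down

### The job

Push the long capped tube, round end first, fully home into the one empty sleeve of the vial rotator. The amber vials hide unequal fills, so then turn the carousel round by hand, feel which side of it is heavy, and finish still holding it (by the long tube or the carousel itself), at rest with its heavy side at the bottom, so that a balance vial can be added at the top. Leave everything else on the bench where it stands.

Things in the scene. Friction and masses are not known exactly. Their poses are not given: they have to be found in the camera images.
- tube: the long culture tube: amber glass 22 mm thick, round closed end, white screw cap 26 mm thick; 165 mm long (147 mm glass, then the cap), 35 g. Origin at the tip of the round end, on the axis; x axis along the tube towards the cap. It starts level, axis 50 mm above the bench, in a rest whose two V notches hold it 19-31 mm and 89-101 mm from the tip; beyond, it overhangs freely
- socket (a point): the centre of the mouth of the carousel's one empty sleeve, a black tube with a 25 mm round bore, 50 mm deep to a flat floor. x axis: horizontal, along the axle, into the sleeve; z axis: from the axle outwards through this sleeve. It turns with the carousel. The fit is loose and the tube pivots a little in the fingers, so the carousel can lag the hand by up to 10 degrees
- seat (a point): the centre of the floor of the empty sleeve, 50 mm behind its mouth: the tube's tip touches it when fully home. Axes as the socket's
- hub (a point): the point of the carousel's level axle in the plane of the sleeve mouths, 190 mm above the bench and 75 mm from the axis of each of the eight sleeves. Axes as the socket's. It stays put as the carousel turns
- carousel: the carousel, 200 mm across, eight sleeves 45 degrees apart; seven hold short vials whose white caps (25 mm) stand out 20 mm. Origin and axes as the hub's. It turns endlessly either way; drive drag of about 0.32 Nm keeps it where it is left; the fills pull with 0.18 to 0.29 Nm when the heavy side is level with the axle. The heavy side (heavy_side, 75 mm off the axle) cannot be seen or read, is new each time, not down at first
- rotator: the vial rotator, fixed on the bench. Origin on the bench straight below the hub; x axis points back along the axle, from the sleeve mouths to the motor column. Its white base (170 mm wide, 72 mm high) and motor column (120 mm wide, 262 mm high) lie wholly behind the plane of the sleeve mouths: the space in front is free down to the bench. The long tube is too light to shift the heavy side noticeably
- vial_a: an amber vial with a white screw cap, standing, 23 mm wide, 82 mm tall, origin under its base
- vial_b: another such standing amber vial
- tape: a roll of yellow tape lying flat, 100 mm across, 24 mm high, origin under its centre
- beaker: a clear glass beaker, 73 mm across, 95 mm tall, origin under its base
- flask: a clear glass conical flask, 92 mm across the foot, 142 mm tall, origin under its base
- wash_bottle: a white plastic wash bottle with a bent spout, 72 mm across, about 190 mm tall, origin under its base
- funnel: a white plastic funnel standing mouth down, 100 mm across, 120 mm tall, origin under its centre
Things that resemble listed ones, but are neither listed nor needed, are in the scene too. Leave any black or green look-alike of the tube alone.

How it is judged:
By the outcome, as a careful person would: the job done as asked, in the order asked, and still so for the second after the job is handed in, while the arm keeps its last pose, push and grip.
It also fails if it takes over 72 s, if anything falls off the work surface, if the arm or the gripper's body presses on something with over 40 N, if the wrist force passes 120 N, or if a joint passes its speed limit or range.

### The arm

A 6-joint arm with a two-finger parallel gripper is mounted at the origin on the work surface. World frame = base frame: x ahead of the robot, y to its left, z up, the work surface at z = 0. Lengths are in m, angles in degrees, forces in N, time in s.
With the tool pointing down it reaches from about 0.35 to 0.875 m from the base axis. Payload 4.2 kg.
Tool frame: the origin (TCP) lies at the very end of the fingers, on their centre line; the grasp point (between the pads) lies 19 mm behind it; z points along the fingers, y is the line along which they close (so a half turn about z gives the same grasp; the last joint's range is limited). The gripper opens to 87 mm and grips with 3 to 60 N. Pads are 19 mm wide; open, the fingers measure 117 mm over their backs; the gripper's body (75 mm by 190 mm) begins 51 mm behind the grasp point.
Start: joints at [-53.881, 22.042, 0.453, 0, -68.411, -14.817], TCP at [0.227, -0.582, 0.223] pointing down, gripper open.
Joint ranges: [-179.83, 179.83], [-69.29, 118.12], [-61.27, 80.66], [-181.25, 117.63], [-171.15, -9.14], [-177.46, 177.46]. Speed limits (degrees/s): [159.86, 159.86, 180, 180, 180, 180].

### API

Orientations are given as a 3x3 rotation matrix whose columns are the frame's x, y, z axes.
In Python, from station import monitor, cams, ticket gives the robot as it stands.
- The arm moves only by the tool drive_tool, never from a script. Its argument "moves" is a list of rows, each an object with "delta_pos": the shift along the tool's x, y, z in mm, a list of three; "turn": the turn about the tool's z in rad; "claw": the opening, from 0 (shut) to 1 (fully open). A call has 1 to 12 rows; each row shifts and turns the commanded pose from where the row before left it, along the tool's axes as they then stand; what a row does not reach is not made up. A row lasts 1/8 s, in which the tool goes at most 62.5 mm and 10.7 degrees, less where a joint would pass 70% of its speed; a pose out of reach is approached as far as the arm can. A call is refused whole if a number of a shift passes 62.5 or a number of a turn 0.188, either way. A call with a gripper value outside its range is refused whole. The fingers move at their own pace and stop on an object; the grip force is fixed at half the most. Time passes only in rows, so rows that do not move let the fingers close. It gives the time, the measured TCP pose, the force, the opening and the grip force at its end, in the units of the state.
- monitor.sense(): the state, without advancing time (a new reading comes with each control period).
- cams.capture(name): name is "scene" or "top" or "wrist"; returns a dict with "color" (400x640x3 uint8, red, green, blue), "range_z" (400x640 float32, m along the optical axis (not along the pixel's ray), 0 where there is no reading), "vertical_fov" (degrees; the focal length in pixels is half the picture's height over the tangent of half this angle, whatever the lens; pixels are square), "cx", "cy" (the principal point, pixels), "extrinsics" (4x4, takes a point from camera to world coordinates). Camera axes: x right, y down, z forward; pixel columns grow to the right and rows downward; lengths in m; the calibration is good to about 2 mm. The wrist camera is an equidistant fisheye: a pixel r from the principal point sees the ray r / f radians off the axis. A picture is of the moment at which its call begins.
- ticket.finish_job(): hands the job in; it is judged then, once.
The state is a dict: "time_s": time; "joints": joint angles; "joint_velocities": joint speeds; "effort": joint torques, N m; "tcp_pos": TCP position; "ee_rot": TCP orientation; "wrist_force": force on the tool from outside, world axes, zero at the start; "moment": the same for the moment, N m; "gripper_width": opening from 0.0 (shut) to 1.0 (fully open); "gripper_force": force on a finger pad.
Only numpy, scipy, OpenCV 4.12 (cv2) and the standard library are available. Lean on these libraries where they do the work, as an engineer would, in place of code of your own. Each camera call takes 0.05 s, during which the arm holds its last target. There are 200 camera calls.

## Working session

There is one attempt and no reset: what is moved stays moved. The work goes in short steps, Python scripts to look and compute and a tool call to move; the robot and the scene stay as the last step left them, time stands still between calls to the robot, and variables do not carry over. Pictures are saved under pics/ and viewed, at most 10 in all, crops included, and the job is handed in when it is done.

Besides the shell and the picture viewer there is one more tool, called after "Emit:" by a JSON object that holds its "name" and its "arguments". drive_tool: Moves the arm, as the interface text tells. Its arguments: {"type":"object","properties":{"moves":{"type":"array","items":{"type":"object","properties":{"delta_pos":{"type":"array","items":{"type":"number"}},"turn":{"type":"number"},"claw":{"type":"number"}}}}},"required":["moves"]}

```bash
mkdir -p pics; cat > h.py <<'E'
from station import monitor, cams, ticket
import numpy as np, cv2, pickle
np.set_printoptions(precision=4,suppress=True)
def cap(n):
    d=cams.capture(n); pickle.dump(d,open(n+'.pkl','wb')); return d
def load(n): return pickle.load(open(n+'.pkl','rb'))
def foc(d): return 200/np.tan(np.radians(d['vertical_fov'])/2)
def pt(d,u,v,z=None):
    if z is None:
        p=d['range_z'][int(v)-1:int(v)+2,int(u)-1:int(u)+2]; z=np.median(p[p>0])
    f=foc(d); c=np.array([(u-d['cx'])/f*z,(v-d['cy'])/f*z,z,1]); return (d['extrinsics']@c)[:3]
def cloud(d):
    f=foc(d); v,u=np.mgrid[:400,:640]; z=d['range_z']
    return np.stack([(u-d['cx'])/f*z,(v-d['cy'])/f*z,z],-1)@d['extrinsics'][:3,:3].T+d['extrinsics'][:3,3]
def save(n,img,s=1):
    cv2.imwrite('pics/'+n+'.png',cv2.resize(img[...,::-1],None,fx=s,fy=s,interpolation=cv2.INTER_CUBIC))
E
python3 - <<'E'
from h import *
for n in('scene','top'):
    d=cap(n); save(n,d['color']); print(n,d['extrinsics'],foc(d))
s=monitor.sense(); print(s)
E
```

```text
scene [[ 0.1377  0.5736 -0.8075  1.4554]
 [ 0.9905 -0.0763  0.1147 -0.2176]
 [ 0.0042 -0.8156 -0.5786  0.8651]
 [ 0.      0.      0.      1.    ]] 426.268990273438
top [[ 0.0045 -0.9977  0.0673  0.3734]
 [-1.     -0.0047 -0.0022 -0.0714]
 [ 0.0025 -0.0673 -0.9977  1.6079]
 [ 0.      0.      0.      1.    ]] 501.8851135773915
{'time_s': 0.1, 'joints': array([-53.8811,  22.0873,   0.3877,  -0.0229, -68.4125, -14.8189]), 'joint_velocities': array([ 0.007 , -0.0418,  0.0983,  0.1079,  0.0057, -0.0385]), 'effort': array([ -0.0006, -39.169 ,  18.7935,   4.2319,   0.0134,  -0.0001]), 'tcp_pos': array([ 0.2269, -0.5818,  0.2216]), 'ee_rot': array([[-0.9317, -0.3631, -0.0009],
       [-0.3631,  0.9317,  0.0018],
       [ 0.0001,  0.002 , -1.    ]]), 'wrist_force': array([ 0.5075,  0.1332, -0.266 ]), 'moment': array([ 0.0032, -0.0332, -0.0759]), 'gripper_force': 0.0, 'gripper_width': 0.9994283117446925}
```

View pics/scene.png

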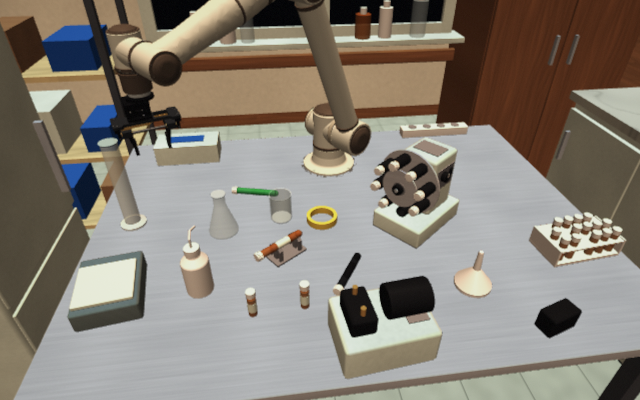

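View pics/top.png

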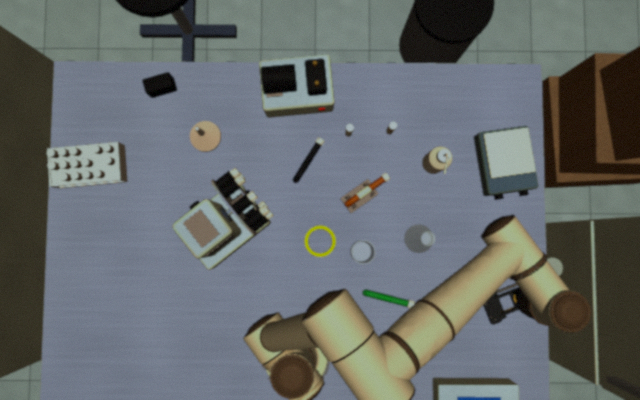

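Tube candidates in the scene view are the amber tube in the rest (280,246), the black look-alike (348,270), the green one (255,190), and the short standing vials (251,302) and (304,294). I choose the amber one in the rest. The rotator is at (415,185), with its mouths facing left and towards the camera. Next, close crops of both.

```bash
python3 - <<'E'
from h import *
d=load('scene'); t=load('top')
a=cv2.resize(d['color'][220:275,240:320],(800,550),interpolation=cv2.INTER_CUBIC)
save('crop_tube',a)
a=cv2.resize(d['color'][130:250,360:470],(550,600),interpolation=cv2.INTER_CUBIC)
save('crop_car',a)
# tube from cloud: points 
P=cloud(d); hsv=cv2.cvtColor(d['color'],cv2.COLOR_RGB2HSV)
for n,dd in(('scene',d),('top',t)):
    P=cloud(dd)
    for (u,v) in ([(258,255),(300,235),(280,245)] if n=='scene' else [(386,177),(348,206),(368,190)]): print(n,u,v,P[v,u])
# carousel face: scene points
for (u,v) in [(398,188),(385,183),(405,160),(410,205)]: print(P.shape,cloud(d)[v,u])
E
```

```text
scene 258 255 [ 0.5741 -0.2775  0.0631]
scene 300 235 [ 0.4882 -0.1547  0.049 ]
scene 280 245 [ 0.5301 -0.2156  0.0537]
top 386 177 [ 0.5646 -0.2804  0.0592]
top 348 206 [ 0.4744 -0.163   0.0501]
top 368 190 [ 0.5236 -0.2242  0.061 ]
(400, 640, 3) [0.5054 0.1224 0.2033]
(400, 640, 3) [0.4542 0.0997 0.1887]
(400, 640, 3) [0.4718 0.1446 0.2722]
(400, 640, 3) [0.5203 0.1588 0.1518]
```

View pics/crop_tube.png

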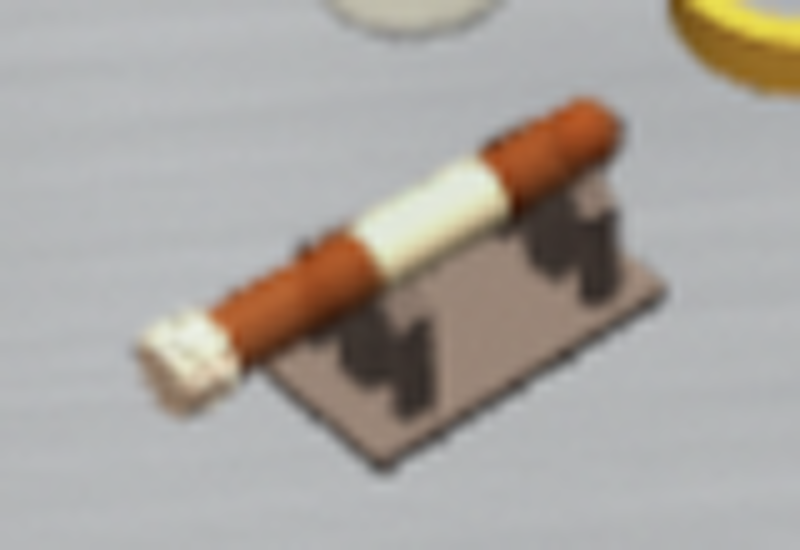

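View pics/crop_car.png

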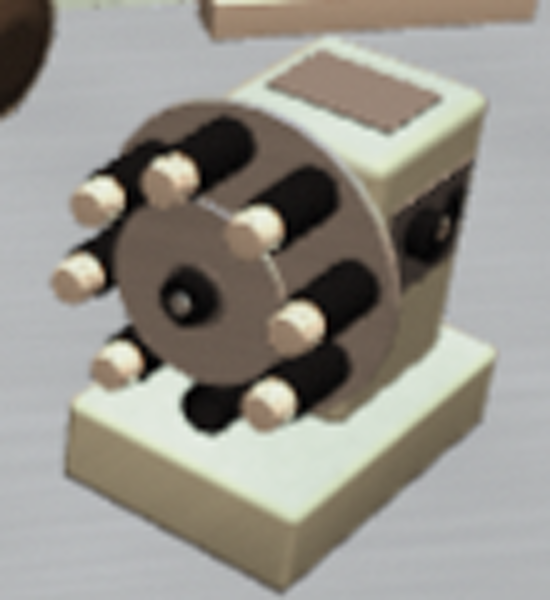

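The crop confirms the amber tube with its white cap at lower left (258,256) and tip at upper right (300,233). The carousel's empty sleeve is near the bottom, at about (402,212). Now the fits.

```bash
cat > car.py <<'E'
from h import *
from scipy.optimize import least_squares
def frame(q):
    x,y,yaw=q[:3]; X=np.array([np.cos(yaw),np.sin(yaw),0]); Y=np.cross([0,0,1],X) # X into sleeves, Y horizontal
    return np.array([x,y,0.19]),X,Y
def ang(q,a,fwd):  # a=angle from up toward Y
    h,X,Y=frame(q); return h-fwd*X+0.075*(np.cos(a)*np.array([0,0,1])+np.sin(a)*Y)
def proj(d,p):
    E=np.linalg.inv(d['extrinsics']); c=E[:3,:3]@p+E[:3,3]; f=foc(d); return np.array([c[0]/c[2]*f+d['cx'],c[1]/c[2]*f+d['cy']])
E
python3 - <<'E'
from car import *
d=load('scene'); t=load('top')
C=np.array([(100,200),(171,180),(256,230),(298,326),(270,404),(118,365),(78,278)])/5+[360,130]-.4
# order: clockwise seen from front starting upper-left; step +-45, gap between idx4 and idx5
k=np.array([0,1,2,3,4,6,7])
best=None
for s in(1,-1):
  for a0 in np.arange(0,6.28,.5):
    r=least_squares(lambda q:np.concatenate([proj(d,ang(q,q[3]+s*k[i]*np.pi/4,.011))-C[i] for i in range(7)]),[.48,.12,2.3,a0])
    if best is None or r.cost<best[0].cost: best=(r,s)
r,s=best; q=r.x; print('cost',r.cost,'s',s,'q',q,'yaw',np.degrees(q[2])%360, r.fun.reshape(-1,2))
a=q[3]+s*5*np.pi/4; print('empty ang',np.degrees(a)%360,'socket',ang(q,a,0),proj(d,ang(q,a,0)))
np.save('q.npy',[*q[:3],a])
h,X,Y=frame(q); print('X',X,'Y',Y)
for n,dd in(('scene',d),('top',t)):
    P=cloud(dd).reshape(-1,3); R=P-h; L=np.stack([R@X,R@Y,R[:,2]],1)
    m=(np.hypot(L[:,1],L[:,2])<.03)&(abs(L[:,0])<.1); print(n,'hub front x',np.percentile(L[m,0],[2,25,50]) if m.any() else None)
    cs=(abs(np.hypot(L[:,1],L[:,2])-.075)<.012)&(abs(L[:,0])<.06); print(' caps front',np.percentile(L[cs,0],[2,10]), cs.sum())
    T=np.array([.525,-.22]); m=(np.hypot(*(P[:,:2]-T).T)<.12)&(P[:,2]>.05)&(P[:,2]<.075)
    A=P[m]; c=A.mean(0); u=np.linalg.svd(A[:,:2]-c[:2])[2][0]; 
    if u[0]<0:u=-u   # toward cap
    pr=(A[:,:2]-c[:2])@u; tip=c[:2]+u*pr.min(); print(n,m.sum(),'u',u,np.degrees(np.arctan2(u[1],u[0])),'len',np.ptp(pr),'tip',tip,'cap',c[:2]+u*pr.max(),'z',np.percentile(A[:,2],[50,95]))
E
```

```text
cost 0.12938733431153362 s -1 q [0.4877 0.1306 2.2516 1.018 ] yaw 129.00740973510887 [[-0.2609  0.1814]
 [ 0.0392 -0.1851]
 [-0.0183  0.1987]
 [-0.0446  0.1093]
 [ 0.0971 -0.139 ]
 [ 0.0375 -0.0845]
 [ 0.1561 -0.0815]]
empty ang 193.32623169742675 socket [0.5012 0.1415 0.117 ] [400.8894 211.2603]
X [-0.6294  0.7771  0.    ] Y [-0.7771 -0.6294  0.    ]
scene hub front x [-0.0179 -0.0128 -0.0021]
 caps front [-0.0261 -0.0244] 1266
scene 350 u [ 0.5837 -0.8119] -54.28551836666507 len 0.16477956913064568 tip [ 0.4786 -0.1482] cap [ 0.5748 -0.282 ] z [0.0583 0.0624]
top hub front x [-0.0124  0.0271  0.0672]
 caps front [-0.0262 -0.0222] 898
top 387 u [ 0.5776 -0.8163] -54.71667986635213 len 0.16431272643398465 tip [ 0.4765 -0.1521] cap [ 0.5714 -0.2862] z [0.0583 0.0645]
```

Emit:
{"name": "drive_tool", "arguments": {"moves": [{"turn": 0.1655, "claw": 1}, {"turn": 0.1655}, {"turn": 0.1655}, {"turn": 0.1655}, {"turn": 0.1655}, {"turn": 0.1655}, {"turn": 0.1655}, {"turn": 0.1655}]}}

```text
invalid input
```

Emit:
{"name": "drive_tool", "arguments": {"moves": [{"delta_pos": [8, 45, 0]}, {"delta_pos": [8, 45, 0]}, {"delta_pos": [8, 45, 0]}, {"delta_pos": [8, 45, 0]}, {"delta_pos": [8, 45, 0]}, {"delta_pos": [8, 45, 0]}, {"delta_pos": [8, 45, 20]}, {"delta_pos": [8, 45, 25]}, {"delta_pos": [8, 45, 25]}, {"delta_pos": [8, 45, 25]}, {}, {}]}}

```text
invalid input
```

```bash
python3 - <<'E'
from h import *
s=monitor.sense(); print(s['time_s'],s['tcp_pos'],s['ee_rot'],s['joints'],s['wrist_force'])
d=cap('top'); P=cloud(d).reshape(-1,3)
R=s['ee_rot']; g=np.array([.550,-.252,.031])-s['tcp_pos']; print('tool delta mm',R.T@g*1000,'yaw x',np.degrees(np.arctan2(R[1,0],R[0,0])))
w=cap('wrist'); save('wrist',w['color'])
E
```

```text
0.1 [ 0.2269 -0.5818  0.2216] [[-0.9317 -0.3631 -0.0009]
 [-0.3631  0.9317  0.0018]
 [ 0.0001  0.002  -1.    ]] [-53.8811  22.0873   0.3877  -0.0229 -68.4125 -14.8189] [ 0.5075  0.1332 -0.266 ]
tool delta mm [-420.8598  189.571   190.8839] yaw x -158.70851686453005
```

View pics/wrist.png

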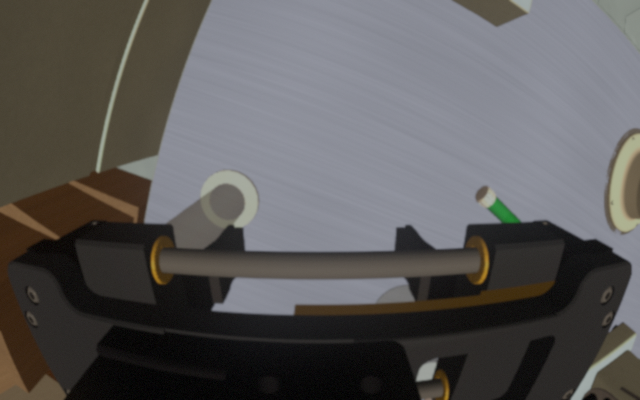

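The move was refused because rows need all three fields. The wrist view is still the start pose, with the grey glass at (230,200) and the green look-alike at (495,205). I'll resend with full rows.

Emit:
{"name": "drive_tool", "arguments": {"moves": [{"delta_pos": [0, 0, 0], "turn": 0.1655, "claw": 1}, {"delta_pos": [0, 0, 0], "turn": 0.1655, "claw": 1}, {"delta_pos": [0, 0, 0], "turn": 0.1655, "claw": 1}, {"delta_pos": [0, 0, 0], "turn": 0.1655, "claw": 1}, {"delta_pos": [0, 0, 0], "turn": 0.1655, "claw": 1}, {"delta_pos": [0, 0, 0], "turn": 0.1655, "claw": 1}, {"delta_pos": [0, 0, 0], "turn": 0.1655, "claw": 1}, {"delta_pos": [0, 0, 0], "turn": 0.1655, "claw": 1}]}}

```text
time_s: 1.2
tcp_pos: [0.227, -0.5821, 0.2222]
ee_rot: [[-0.575, 0.818, -0.0], [0.818, 0.575, 0.001], [0.001, 0.0, -1.0]]
wrist_force: [-0.2, -0.9, 0.1]
gripper_width: 1.002
gripper_force: 0.0
```

Emit:
{"name": "drive_tool", "arguments": {"moves": [{"delta_pos": [8, 45, 0], "turn": 0, "claw": 1}, {"delta_pos": [8, 45, 0], "turn": 0, "claw": 1}, {"delta_pos": [8, 45, 0], "turn": 0, "claw": 1}, {"delta_pos": [8, 45, 0], "turn": 0, "claw": 1}, {"delta_pos": [8, 45, 0], "turn": 0, "claw": 1}, {"delta_pos": [8, 45, 0], "turn": 0, "claw": 1}, {"delta_pos": [8, 45, 20], "turn": 0, "claw": 1}, {"delta_pos": [8, 45, 25], "turn": 0, "claw": 1}, {"delta_pos": [8, 45, 25], "turn": 0, "claw": 1}, {"delta_pos": [8, 45, 25], "turn": 0, "claw": 1}, {"delta_pos": [0, 0, 0], "turn": 0, "claw": 1}, {"delta_pos": [0, 0, 0], "turn": 0, "claw": 1}]}}

```text
time_s: 2.7
tcp_pos: [0.5472, -0.2563, 0.1276]
ee_rot: [[-0.58, 0.814, -0.0], [0.814, 0.58, -0.0], [0.0, -0.0, -1.0]]
wrist_force: [0.2, 0.1, 1.0]
gripper_width: 1.002
gripper_force: 0.0
```

```bash
python3 - <<'E'
from h import *
s=monitor.sense(); print(s['time_s'],s['tcp_pos'],s['joints'],s['wrist_force'])
R=s['ee_rot']; g=np.array([.550,-.252,.031])-s['tcp_pos']; print('tool delta mm',R.T@g*1000,'yaw x',np.degrees(np.arctan2(R[1,0],R[0,0])))
w=cap('wrist'); save('wrist2',w['color'])
E
```

```text
2.7 [ 0.5472 -0.2563  0.1276] [  -9.7545   24.6759   -9.9837    0.0191  -55.3607 -134.7881] [0.179  0.1074 1.0007]
tool delta mm [ 1.8683  4.8215 96.6177] yaw x 125.46829830478896
```

View pics/wrist2.png

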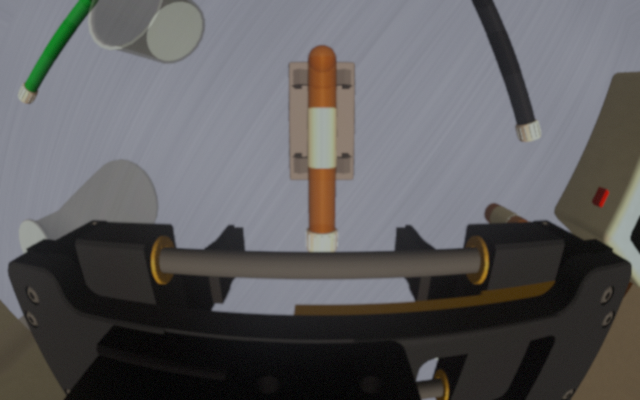

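The wrist view shows the amber tube running vertically at column 322, with its tip at the top (322,48) and cap at (322,240). It is centred between the fingers. Joint 6 would end near its limit, so I'll flip the hand half a turn before grasping and measure the tube again from the wrist.

Emit:
{"name": "drive_tool", "arguments": {"moves": [{"delta_pos": [0, 0, 0], "turn": -0.1848, "claw": 1}, {"delta_pos": [0, 0, 0], "turn": -0.1848, "claw": 1}, {"delta_pos": [0, 0, 0], "turn": -0.1848, "claw": 1}, {"delta_pos": [0, 0, 0], "turn": -0.1848, "claw": 1}, {"delta_pos": [0, 0, 0], "turn": -0.1848, "claw": 1}, {"delta_pos": [0, 0, 0], "turn": -0.1848, "claw": 1}, {"delta_pos": [0, 0, 0], "turn": -0.1848, "claw": 1}, {"delta_pos": [0, 0, 0], "turn": -0.1848, "claw": 1}, {"delta_pos": [0, 0, 0], "turn": -0.1848, "claw": 1}, {"delta_pos": [0, 0, 0], "turn": -0.1848, "claw": 1}, {"delta_pos": [0, 0, 0], "turn": -0.1848, "claw": 1}, {"delta_pos": [0, 0, 0], "turn": -0.1848, "claw": 1}]}}

```text
time_s: 4.25
tcp_pos: [0.5467, -0.2575, 0.1288]
ee_rot: [[-0.297, -0.955, 0.002], [-0.955, 0.297, -0.0], [-0.0, -0.002, -1.0]]
wrist_force: [-0.2, -0.7, -0.4]
gripper_width: 1.0
gripper_force: 0.0
```

Emit:
{"name": "drive_tool", "arguments": {"moves": [{"delta_pos": [0, 0, 0], "turn": -0.1848, "claw": 1}, {"delta_pos": [0, 0, 0], "turn": -0.1848, "claw": 1}, {"delta_pos": [0, 0, 0], "turn": -0.1848, "claw": 1}, {"delta_pos": [0, 0, 0], "turn": -0.1848, "claw": 1}, {"delta_pos": [0, 0, 0], "turn": -0.1848, "claw": 1}, {"delta_pos": [0, 0, 0], "turn": 0, "claw": 1}]}}

```text
time_s: 5.0
tcp_pos: [0.5469, -0.2573, 0.1287]
ee_rot: [[0.577, -0.817, 0.002], [-0.817, -0.577, -0.0], [0.001, -0.001, -1.0]]
wrist_force: [0.0, -0.1, -0.6]
gripper_width: 1.001
gripper_force: 0.0
```

```bash
python3 - <<'E'
from h import *
s=monitor.sense(); print(s['time_s'],s['tcp_pos'],s['joints'])
R=s['ee_rot']; print('yaw x',np.degrees(np.arctan2(R[1,0],R[0,0])))
w=load('wrist')  # earlier wrist2 capture (tcp .5472,-.2563,.1276, yaw 125.47)
print(w['extrinsics'],w['cx'],w['cy'],foc(w))
def fish(u,v,zw):
    f=foc(w); x,y=u-w['cx'],v-w['cy']; r=np.hypot(x,y); th=r/f
    ray=w['extrinsics'][:3,:3]@np.array([np.sin(th)*x/r,np.sin(th)*y/r,np.cos(th)]); o=w['extrinsics'][:3,3]
    return o+ray*(zw-o[2])/ray[2]
hsv=cv2.cvtColor(w['color'],cv2.COLOR_RGB2HSV); m=(hsv[...,0]<15)&(hsv[...,1]>140)&(hsv[...,2]>120); m[:, :295]=0; m[:,350:]=0; m[235:]=0
for v in (60,80,100,175,195,215,225):
    c=np.where(m[v])[0]; 
    if len(c): print(v,c.min(),c.max(),fish((c.min()+c.max())/2,v,.05))
v=np.where(m.any(1))[0].min(); print('tip',v,fish(322,v,.05))
E
```

```text
5.0 [ 0.5469 -0.2573  0.1287] [ -9.8607  24.572   -9.9762   0.0082 -55.3493  45.0754]
yaw x -54.78073342055735
[[ 0.8142  0.5617  0.1467  0.5077]
 [ 0.5806 -0.7872 -0.2079 -0.1998]
 [-0.0013  0.2544 -0.9671  0.2901]
 [ 0.      0.      0.      1.    ]] 319.34006272585754 198.02070408181413 309.70691628693146
60 313 332 [ 0.4829 -0.1613  0.05  ]
80 313 332 [ 0.4921 -0.1742  0.05  ]
100 312 333 [ 0.5012 -0.187   0.05  ]
175 312 333 [ 0.5353 -0.2347  0.05  ]
195 312 332 [ 0.5444 -0.2481  0.05  ]
215 312 332 [ 0.5542 -0.2618  0.05  ]
225 313 331 [ 0.5593 -0.2688  0.05  ]
tip 47 [ 0.4764 -0.1529  0.05  ]
```

Emit:
{"name": "drive_tool", "arguments": {"moves": [{"delta_pos": [-1, -3, 25], "turn": 0, "claw": 1}, {"delta_pos": [0, 0, 30], "turn": 0, "claw": 1}, {"delta_pos": [0, 0, 25], "turn": 0, "claw": 1}, {"delta_pos": [0, 0, 18], "turn": 0, "claw": 1}, {"delta_pos": [0, 0, 0], "turn": 0, "claw": 1}, {"delta_pos": [0, 0, 0], "turn": 0, "claw": 0}, {"delta_pos": [0, 0, 0], "turn": 0, "claw": 0}, {"delta_pos": [0, 0, 0], "turn": 0, "claw": 0}, {"delta_pos": [0, 0, 0], "turn": 0, "claw": 0}, {"delta_pos": [0, 0, 0], "turn": 0, "claw": 0}, {"delta_pos": [0, 0, 0], "turn": 0, "claw": 0}]}}

```text
time_s: 6.38
tcp_pos: [0.5492, -0.2536, 0.0295]
ee_rot: [[0.58, -0.815, -0.0], [-0.815, -0.58, 0.0], [-0.0, 0.0, -1.0]]
wrist_force: [-0.1, 0.3, -0.7]
gripper_width: 0.399
gripper_force: 0.0
```

Emit:
{"name": "drive_tool", "arguments": {"moves": [{"delta_pos": [0, 0, 0], "turn": 0, "claw": 0}, {"delta_pos": [0, 0, 0], "turn": 0, "claw": 0}]}}

```text
time_s: 6.62
tcp_pos: [0.5489, -0.2537, 0.0296]
ee_rot: [[0.58, -0.815, -0.001], [-0.815, -0.58, -0.0], [-0.0, 0.001, -1.0]]
wrist_force: [0.5, -0.5, 1.0]
gripper_width: 0.241
gripper_force: 29.9
```

Emit:
{"name": "drive_tool", "arguments": {"moves": [{"delta_pos": [0, 0, -17], "turn": 0, "claw": 0}, {"delta_pos": [0, 0, -25], "turn": 0, "claw": 0}, {"delta_pos": [0, 0, -25], "turn": -0.062, "claw": 0}, {"delta_pos": [-20.4, -26.4, 0], "turn": 0, "claw": 0}, {"delta_pos": [-20.4, -26.4, 0], "turn": 0, "claw": 0}, {"delta_pos": [-20.4, -26.4, 0], "turn": 0, "claw": 0}, {"delta_pos": [-20.4, -26.4, 0], "turn": 0, "claw": 0}, {"delta_pos": [-20.4, -26.4, 0], "turn": 0, "claw": 0}, {"delta_pos": [-20.4, -26.4, 0], "turn": 0, "claw": 0}, {"delta_pos": [-20.4, -26.4, 0], "turn": 0, "claw": 0}, {"delta_pos": [-20.4, -26.4, 0], "turn": 0, "claw": 0}, {"delta_pos": [0, 0, 0], "turn": 0, "claw": 0}]}}

```text
time_s: 8.12
tcp_pos: [0.6116, 0.0083, 0.0978]
ee_rot: [[0.632, -0.775, 0.002], [-0.775, -0.632, 0.001], [0.001, -0.002, -1.0]]
wrist_force: [-0.6, 0.1, -0.3]
gripper_width: 0.237
gripper_force: 29.9
```

Emit:
{"name": "drive_tool", "arguments": {"moves": [{"delta_pos": [0, 0, 0], "turn": 0, "claw": 0}, {"delta_pos": [0, 0, 0], "turn": 0, "claw": 0}]}}

```text
time_s: 8.38
tcp_pos: [0.6104, 0.0053, 0.0969]
ee_rot: [[0.628, -0.778, 0.0], [-0.778, -0.628, 0.0], [0.0, -0.0, -1.0]]
wrist_force: [-0.4, 0.4, -0.1]
gripper_width: 0.237
gripper_force: 29.9
```

```bash
python3 - <<'E'
from car import *
s=monitor.sense(); print(s['time_s'],s['tcp_pos'],s['joints'],s['wrist_force'],s['gripper_width'])
R=s['ee_rot']; print('yaw x',np.degrees(np.arctan2(R[1,0],R[0,0])))
q=np.load('q.npy'); h,X,Y=frame(q)
d=cap('scene'); a=proj(d,ang(q,q[3],.05)); print('mouth',proj(d,ang(q,q[3],0)),'tip exp',a)
c=d['color'][150:270,360:480].copy(); save('pre',cv2.resize(c,(600,600),interpolation=cv2.INTER_CUBIC))
P=cloud(d).reshape(-1,3); L=(P-h)@np.stack([X,Y,[0,0,1]],1)
e=np.array([np.sin(q[3])*.075,np.cos(q[3])*.075]); print('e',e)
m=(L[:,0]<-.045)&(L[:,0]>-.16)&(np.hypot(L[:,1]-e[0],L[:,2]-e[1])<.022); A=L[m]
for lo in np.arange(-.16,-.045,.0144):
    B=A[(A[:,0]>=lo)&(A[:,0]<lo+.0144)]
    if len(B)>3: print(lo,len(B),B.mean(0),B[:,2].max(), B[:,1].min(),B[:,1].max())
print('tip x',A[:,0].max())
E
```

```text
8.375 [0.6104 0.0053 0.0969] [ 15.6712  27.0759 -11.0181  -0.0001 -51.8985  23.2571] [-0.4019  0.4319 -0.1066] 0.2373389262718186
yaw x -51.07172175851732
mouth [400.8894 211.2603] tip exp [390.7678 218.9336]
e [-0.0173 -0.073 ]
-0.1312 4 [-0.1246 -0.027  -0.0741] -0.07131830645129428 -0.027791518717083987 -0.02583755898210975
-0.05920000000000003 5 [-0.0552 -0.0172 -0.0624] -0.060401095261715276 -0.021902857764650792 -0.011948668100450933
tip x -0.05152322517118922
```

View pics/pre.png

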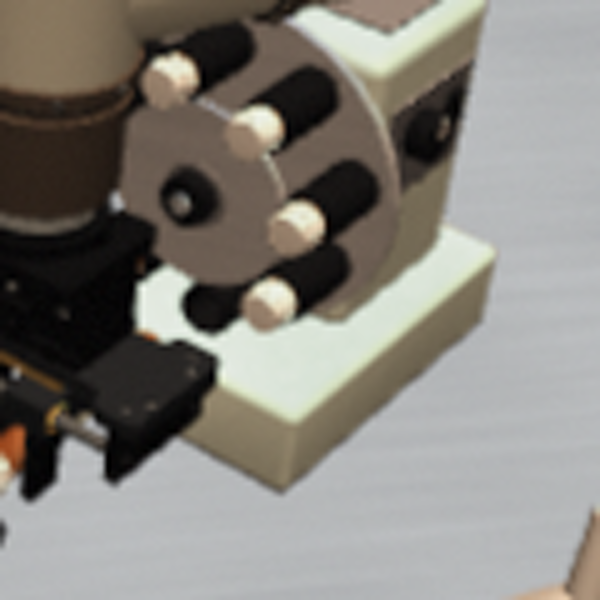

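The mouth is at crop (205,305) and the tube tip just shows at (148,338), both where predicted. I'll start inserting.

Emit:
{"name": "drive_tool", "arguments": {"moves": [{"delta_pos": [-12, -1, 0], "turn": 0, "claw": 0}, {"delta_pos": [-12, 0, 0], "turn": 0, "claw": 0}, {"delta_pos": [-10, 0, 0], "turn": 0, "claw": 0}, {"delta_pos": [-8, 0, 0], "turn": 0, "claw": 0}, {"delta_pos": [-6, 0, 0], "turn": 0, "claw": 0}, {"delta_pos": [-6, 0, 0], "turn": 0, "claw": 0}, {"delta_pos": [-6, 0, 0], "turn": 0, "claw": 0}, {"delta_pos": [0, 0, 0], "turn": 0, "claw": 0}]}}

```text
time_s: 9.43
tcp_pos: [0.5735, 0.0538, 0.0966]
ee_rot: [[0.629, -0.777, 0.0], [-0.777, -0.629, 0.0], [-0.0, -0.0, -1.0]]
wrist_force: [0.8, -0.3, -0.6]
gripper_width: 0.243
gripper_force: 29.9
```

```bash
cat > st.py <<'E'
from car import *
s=monitor.sense(); q=np.load('q.npy'); h,X,Y=frame(q); B=np.stack([X,Y,[0,0,1]],1)
p=s['tcp_pos']; L=(p-h)@B; F=s['wrist_force']@B; M=s['moment']@B
print('t',s['time_s'],'local xyz mm',L*1000,'F',F,'M',M,'w',s['gripper_width'],'j6',s['joints'][5])
R=s['ee_rot']; print('yaw',np.degrees(np.arctan2(R[1,0],R[0,0])),'target yaw',np.degrees(q[2])-180)
E
python3 st.py
```

```text
t 9.425 local xyz mm [-113.6635  -18.2658  -93.4061] F [-0.7115 -0.4059 -0.6175] M [ 0.0187 -0.1009 -0.0403] w 0.2433264284444282 j6 17.55808500572409
yaw -50.98961408704103 target yaw -50.992590264891135
```

Emit:
{"name": "drive_tool", "arguments": {"moves": [{"delta_pos": [-6, 0, 0], "turn": 0, "claw": 0}, {"delta_pos": [-6, 0, 0], "turn": 0, "claw": 0}, {"delta_pos": [-6, 0, 0], "turn": 0, "claw": 0}, {"delta_pos": [-5, 0, 0], "turn": 0, "claw": 0}, {"delta_pos": [-4, 0, 0], "turn": 0, "claw": 0}, {"delta_pos": [-4, 0, 0], "turn": 0, "claw": 0}, {"delta_pos": [0, 0, 0], "turn": 0, "claw": 0}]}}

```text
time_s: 10.3
tcp_pos: [0.5538, 0.0778, 0.0965]
ee_rot: [[0.629, -0.777, -0.0], [-0.777, -0.629, 0.0], [-0.0, 0.0, -1.0]]
wrist_force: [0.8, 0.8, -0.3]
gripper_width: 0.239
gripper_force: 29.9
```

```bash
python3 st.py
```

```text
t 10.3 local xyz mm [-82.6327 -18.1124 -93.4803] F [ 0.0899 -1.1451 -0.3287] M [-0.1672 -0.171  -0.0517] w 0.23937107928628665 j6 14.429824875676122
yaw -50.996483841292104 target yaw -50.992590264891135
```

Emit:
{"name": "drive_tool", "arguments": {"moves": [{"delta_pos": [-3, 0, 0], "turn": 0, "claw": 0}, {"delta_pos": [-3, 0, 0], "turn": 0, "claw": 0}, {"delta_pos": [0, 0, 0], "turn": 0, "claw": 0}]}}

```text
time_s: 10.68
tcp_pos: [0.5541, 0.0798, 0.0983]
ee_rot: [[0.631, -0.776, 0.007], [-0.776, -0.631, -0.003], [0.007, -0.004, -1.0]]
wrist_force: [11.2, -12.8, -0.3]
gripper_width: 0.246
gripper_force: 29.9
```

```bash
python3 st.py
```

```text
t 10.675 local xyz mm [-81.2883 -19.6189 -91.7266] F [-17.016   -0.6784  -0.3418] M [ 0.1243  4.4977 -0.0138] w 0.24604662863115367 j6 13.834176478217504
yaw -50.887283419599314 target yaw -50.992590264891135
```

```bash
python3 - <<'E'
from car import *
q=np.load('q.npy'); h,X,Y=frame(q); B=np.stack([X,Y,[0,0,1]],1)
d=cap('scene'); P=cloud(d); L=(P-h)@B
a=proj(d,ang(q,q[3],.11)); print('cap exp px',a)
e=np.array([np.sin(q[3])*.075,np.cos(q[3])*.075])
m=(np.hypot(L[...,1]-e[0],L[...,2]-e[1])<.017)&(L[...,0]<-.08)&(L[...,0]>-.15); print('cap end',np.percentile(L[m][:,0],[0,3,10,30]),m.sum(), L[m].mean(0))
r=np.hypot(L[...,1],L[...,2]); m=(abs(r-.075)<.011)&(L[...,0]<-.0)&(L[...,0]>-.05)&(L[...,1]<.05); print('vials front',np.percentile(L[m][:,0],[0,3,10,30]),m.sum())
u,v=a.astype(int); save('home',cv2.resize(d['color'][v-50:v+40,u-40:u+80],(800,600),interpolation=cv2.INTER_CUBIC))
print(u,v)
E
```

```text
cap exp px [377.9448 228.655 ]
cap end [-0.1218 -0.1201 -0.1187 -0.117 ] 127 [-0.105  -0.0214 -0.0664]
vials front [-0.0404 -0.028  -0.0266 -0.0238] 143
377 228
```

View pics/home.png

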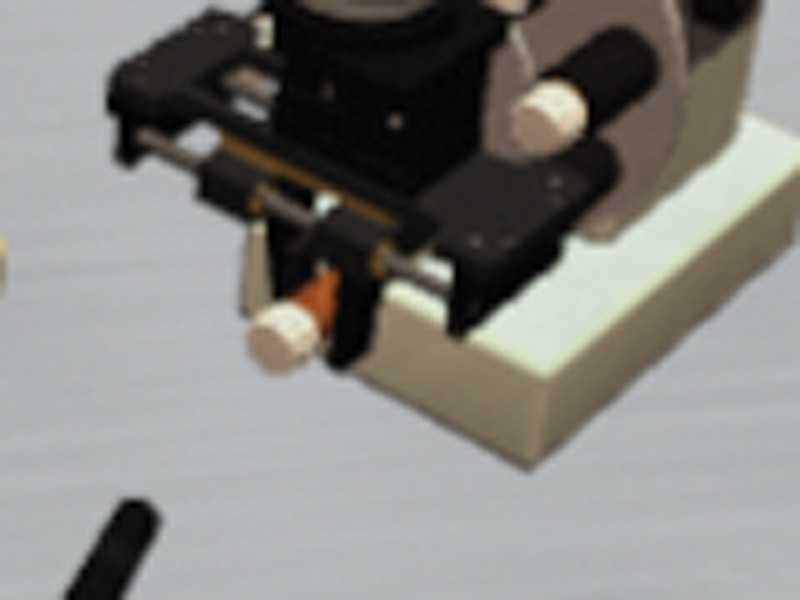

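The tube's cap end stands 94–95 mm ahead of the vial caps, where 95 mm is fully home, and the push force built up at the floor. So it is home, with the cap at crop (275,340). I'll back the push off and lay out the circle moves.

Emit:
{"name": "drive_tool", "arguments": {"moves": [{"delta_pos": [-2, 0, 0], "turn": 0, "claw": 0}, {"delta_pos": [0, 0, 0], "turn": 0, "claw": 0}, {"delta_pos": [2.5, 0, 0], "turn": 0, "claw": 0}, {"delta_pos": [3, 0, 0], "turn": 0, "claw": 0}, {"delta_pos": [0, 0, 0], "turn": 0, "claw": 0}]}}

```text
time_s: 11.35
tcp_pos: [0.5534, 0.0787, 0.0968]
ee_rot: [[0.629, -0.777, 0.001], [-0.777, -0.629, -0.001], [0.001, -0.001, -1.0]]
wrist_force: [4.7, -4.6, -0.5]
gripper_width: 0.242
gripper_force: 29.9
```

```bash
python3 st.py; python3 - <<'E'
import numpy as np
p=lambda a:75*np.array([np.sin(np.radians(a)),-np.cos(np.radians(a))]) # tool y, tool z(down)
for k in range(16):
    a=194+22.5*k; print(k,a%360,[np.round(p(a+7.5*(j+1))-p(a+7.5*j),1).tolist() for j in range(3)])
E
```

```text
t 11.35 local xyz mm [-81.6521 -18.3498 -93.2163] F [-6.5457 -0.7537 -0.4575] M [-0.0135  1.7558 -0.071 ] w 0.24176950129048946 j6 14.178977931849492
yaw -51.00906286927685 target yaw -50.992590264891135
0 194.0 [[-9.3, -3.0], [-8.9, -4.2], [-8.3, -5.3]]
1 216.5 [[-7.5, -6.3], [-6.6, -7.3], [-5.6, -8.1]]
2 239.0 [[-4.5, -8.7], [-3.3, -9.2], [-2.1, -9.6]]
3 261.5 [[-0.8, -9.8], [0.5, -9.8], [1.7, -9.7]]
4 284.0 [[3.0, -9.3], [4.2, -8.9], [5.3, -8.3]]
5 306.5 [[6.3, -7.5], [7.3, -6.6], [8.1, -5.6]]
6 329.0 [[8.7, -4.5], [9.2, -3.3], [9.6, -2.1]]
7 351.5 [[9.8, -0.8], [9.8, 0.5], [9.7, 1.7]]
8 14.0 [[9.3, 3.0], [8.9, 4.2], [8.3, 5.3]]
9 36.5 [[7.5, 6.3], [6.6, 7.3], [5.6, 8.1]]
10 59.0 [[4.5, 8.7], [3.3, 9.2], [2.1, 9.6]]
11 81.5 [[0.8, 9.8], [-0.5, 9.8], [-1.7, 9.7]]
12 104.0 [[-3.0, 9.3], [-4.2, 8.9], [-5.3, 8.3]]
13 126.5 [[-6.3, 7.5], [-7.3, 6.6], [-8.1, 5.6]]
14 149.0 [[-8.7, 4.5], [-9.2, 3.3], [-9.6, 2.1]]
15 171.5 [[-9.8, 0.8], [-9.8, -0.5], [-9.7, -1.7]]
```

Emit:
{"name": "drive_tool", "arguments": {"moves": [{"delta_pos": [1, -9.3, -3.0], "turn": 0, "claw": 0}, {"delta_pos": [0, -8.9, -4.2], "turn": 0, "claw": 0}, {"delta_pos": [0, -8.3, -5.3], "turn": 0, "claw": 0}]}}

```text
time_s: 11.72
tcp_pos: [0.5735, 0.0949, 0.1089]
ee_rot: [[0.63, -0.777, -0.002], [-0.777, -0.63, -0.002], [0.0, 0.002, -1.0]]
wrist_force: [1.9, -5.2, -1.5]
gripper_width: 0.242
gripper_force: 30.0
```

```bash
python3 st.py
```

```text
t 11.725 local xyz mm [-81.7585 -44.1898 -81.1148] F [-5.2276  1.7772 -1.4951] M [0.5858 1.5304 0.1958] w 0.2419244532603006 j6 13.620938158868293
yaw -50.96826486249536 target yaw -50.992590264891135
```

Emit:
{"name": "drive_tool", "arguments": {"moves": [{"delta_pos": [0, -7.5, -6.3], "turn": 0, "claw": 0}, {"delta_pos": [0, -6.6, -7.3], "turn": 0, "claw": 0}, {"delta_pos": [0, -5.6, -8.1], "turn": 0, "claw": 0}]}}

```text
time_s: 12.1
tcp_pos: [0.5886, 0.1072, 0.1303]
ee_rot: [[0.63, -0.777, -0.002], [-0.777, -0.63, -0.002], [0.0, 0.003, -1.0]]
wrist_force: [1.8, -5.8, -3.0]
gripper_width: 0.241
gripper_force: 30.1
```

```bash
python3 st.py
```

```text
t 12.1 local xyz mm [-81.7436 -63.6484 -59.739 ] F [-5.6373  2.2181 -2.9585] M [0.6833 1.5953 0.1637] w 0.2406148460029357 j6 13.165358592096341
yaw -50.969565085065796 target yaw -50.992590264891135
```

Emit:
{"name": "drive_tool", "arguments": {"moves": [{"delta_pos": [0, -4.5, -8.7], "turn": 0, "claw": 0}, {"delta_pos": [0, -3.3, -9.2], "turn": 0, "claw": 0}, {"delta_pos": [0, -2.1, -9.6], "turn": 0, "claw": 0}]}}

```text
time_s: 12.48
tcp_pos: [0.5959, 0.1137, 0.1575]
ee_rot: [[0.629, -0.778, -0.003], [-0.778, -0.629, -0.001], [-0.001, 0.003, -1.0]]
wrist_force: [0.5, -4.6, -6.2]
gripper_width: 0.239
gripper_force: 29.9
```

Emit:
{"name": "drive_tool", "arguments": {"moves": [{"delta_pos": [0, -0.8, -9.8], "turn": 0, "claw": 0}, {"delta_pos": [0, 0.5, -9.8], "turn": 0, "claw": 0}, {"delta_pos": [0, 1.7, -9.7], "turn": 0, "claw": 0}]}}

```text
time_s: 12.85
tcp_pos: [0.5959, 0.1137, 0.1878]
ee_rot: [[0.629, -0.778, 0.001], [-0.778, -0.629, 0.001], [-0.001, -0.001, -1.0]]
wrist_force: [3.5, -0.6, -8.4]
gripper_width: 0.239
gripper_force: 30.2
```

Emit:
{"name": "drive_tool", "arguments": {"moves": [{"delta_pos": [0, 3.0, -9.3], "turn": 0, "claw": 0}, {"delta_pos": [0, 4.2, -8.9], "turn": 0, "claw": 0}, {"delta_pos": [0, 5.3, -8.3], "turn": 0, "claw": 0}]}}

```text
time_s: 13.22
tcp_pos: [0.5869, 0.1062, 0.215]
ee_rot: [[0.629, -0.777, 0.003], [-0.777, -0.629, 0.003], [0.0, -0.004, -1.0]]
wrist_force: [6.1, 1.8, -9.5]
gripper_width: 0.243
gripper_force: 30.4
```

Emit:
{"name": "drive_tool", "arguments": {"moves": [{"delta_pos": [0, 6.3, -7.5], "turn": 0, "claw": 0}, {"delta_pos": [0, 7.3, -6.6], "turn": 0, "claw": 0}, {"delta_pos": [0, 8.1, -5.6], "turn": 0, "claw": 0}]}}

```text
time_s: 13.6
tcp_pos: [0.5715, 0.0936, 0.2358]
ee_rot: [[0.629, -0.777, 0.008], [-0.777, -0.629, 0.005], [0.001, -0.01, -1.0]]
wrist_force: [7.2, 4.7, -5.9]
gripper_width: 0.242
gripper_force: 30.9
```

Emit:
{"name": "drive_tool", "arguments": {"moves": [{"delta_pos": [0, 8.7, -4.5], "turn": 0, "claw": 0}, {"delta_pos": [0, 9.2, -3.3], "turn": 0, "claw": 0}, {"delta_pos": [0, 9.6, -2.1], "turn": 0, "claw": 0}]}}

```text
time_s: 13.98
tcp_pos: [0.551, 0.0769, 0.2471]
ee_rot: [[0.629, -0.777, 0.012], [-0.777, -0.629, 0.006], [0.002, -0.013, -1.0]]
wrist_force: [6.8, 5.7, -2.1]
gripper_width: 0.247
gripper_force: 31.4
```

Emit:
{"name": "drive_tool", "arguments": {"moves": [{"delta_pos": [0, 9.8, -0.8], "turn": 0, "claw": 0}, {"delta_pos": [0, 9.8, 0.5], "turn": 0, "claw": 0}, {"delta_pos": [0, 9.7, 1.7], "turn": 0, "claw": 0}]}}

```text
time_s: 14.35
tcp_pos: [0.5286, 0.0584, 0.2464]
ee_rot: [[0.63, -0.777, 0.013], [-0.777, -0.63, 0.006], [0.003, -0.014, -1.0]]
wrist_force: [6.2, 6.5, 1.2]
gripper_width: 0.246
gripper_force: 31.1
```

```bash
python3 st.py
```

```text
t 14.35 local xyz mm [-81.854   13.7183  56.4418] F [ 1.117  -8.8789  1.1997] M [-2.4436 -0.4527 -0.6512] w 0.24630220895104338 j6 15.25097662889978
yaw -50.98309628919451 target yaw -50.992590264891135
```

Emit:
{"name": "drive_tool", "arguments": {"moves": [{"delta_pos": [0, 9.3, 3.0], "turn": 0, "claw": 0}, {"delta_pos": [0, 8.9, 4.2], "turn": 0, "claw": 0}, {"delta_pos": [0, 8.3, 5.3], "turn": 0, "claw": 0}]}}

```text
time_s: 14.72
tcp_pos: [0.5083, 0.0414, 0.2343]
ee_rot: [[0.63, -0.777, 0.014], [-0.777, -0.63, 0.005], [0.005, -0.014, -1.0]]
wrist_force: [6.3, 6.2, 1.8]
gripper_width: 0.248
gripper_force: 30.6
```

Emit:
{"name": "drive_tool", "arguments": {"moves": [{"delta_pos": [0, 7.5, 6.3], "turn": 0, "claw": 0}, {"delta_pos": [0, 6.6, 7.3], "turn": 0, "claw": 0}, {"delta_pos": [0, 5.6, 8.1], "turn": 0, "claw": 0}]}}

```text
time_s: 15.1
tcp_pos: [0.4937, 0.0291, 0.2132]
ee_rot: [[0.631, -0.776, 0.015], [-0.776, -0.631, 0.005], [0.005, -0.015, -1.0]]
wrist_force: [5.4, 4.6, 5.2]
gripper_width: 0.245
gripper_force: 29.9
```

Emit:
{"name": "drive_tool", "arguments": {"moves": [{"delta_pos": [0, 4.5, 8.7], "turn": 0, "claw": 0}, {"delta_pos": [0, 3.3, 9.2], "turn": 0, "claw": 0}, {"delta_pos": [0, 2.1, 9.6], "turn": 0, "claw": 0}]}}

```text
time_s: 15.48
tcp_pos: [0.4852, 0.022, 0.1856]
ee_rot: [[0.632, -0.775, 0.012], [-0.775, -0.632, 0.003], [0.005, -0.011, -1.0]]
wrist_force: [2.2, 2.0, 6.1]
gripper_width: 0.243
gripper_force: 29.9
```

Emit:
{"name": "drive_tool", "arguments": {"moves": [{"delta_pos": [0, 0.8, 9.8], "turn": 0, "claw": 0}, {"delta_pos": [0, -0.5, 9.8], "turn": 0, "claw": 0}, {"delta_pos": [0, -1.7, 9.7], "turn": 0, "claw": 0}]}}

```text
time_s: 15.85
tcp_pos: [0.4846, 0.0213, 0.1556]
ee_rot: [[0.633, -0.774, 0.007], [-0.774, -0.633, -0.001], [0.005, -0.005, -1.0]]
wrist_force: [-0.9, -3.5, 6.3]
gripper_width: 0.241
gripper_force: 30.3
```

Emit:
{"name": "drive_tool", "arguments": {"moves": [{"delta_pos": [0, -3.0, 9.3], "turn": 0, "claw": 0}, {"delta_pos": [0, -4.2, 8.9], "turn": 0, "claw": 0}, {"delta_pos": [0, -5.3, 8.3], "turn": 0, "claw": 0}]}}

```text
time_s: 16.23
tcp_pos: [0.4916, 0.0277, 0.1271]
ee_rot: [[0.633, -0.774, -0.001], [-0.774, -0.633, -0.004], [0.002, 0.003, -1.0]]
wrist_force: [-1.9, -6.2, 0.9]
gripper_width: 0.242
gripper_force: 30.5
```

Emit:
{"name": "drive_tool", "arguments": {"moves": [{"delta_pos": [0, -6.3, 7.5], "turn": 0, "claw": 0}, {"delta_pos": [0, -7.3, 6.6], "turn": 0, "claw": 0}, {"delta_pos": [0, -8.1, 5.6], "turn": 0, "claw": 0}]}}

```text
time_s: 16.6
tcp_pos: [0.5079, 0.0414, 0.1065]
ee_rot: [[0.632, -0.775, -0.003], [-0.775, -0.632, -0.004], [0.001, 0.004, -1.0]]
wrist_force: [-1.2, -5.8, -2.0]
gripper_width: 0.241
gripper_force: 30.3
```

Emit:
{"name": "drive_tool", "arguments": {"moves": [{"delta_pos": [0, -8.7, 4.5], "turn": 0, "claw": 0}, {"delta_pos": [0, -9.2, 3.3], "turn": 0, "claw": 0}, {"delta_pos": [0, -9.6, 2.1], "turn": 0, "claw": 0}]}}

```text
time_s: 16.98
tcp_pos: [0.5304, 0.0593, 0.0967]
ee_rot: [[0.631, -0.775, -0.0], [-0.775, -0.631, -0.002], [0.001, 0.002, -1.0]]
wrist_force: [1.9, -4.9, -2.4]
gripper_width: 0.243
gripper_force: 30.1
```

Emit:
{"name": "drive_tool", "arguments": {"moves": [{"delta_pos": [0, -9.8, 0.8], "turn": 0, "claw": 0}, {"delta_pos": [0, -9.8, -0.5], "turn": 0, "claw": 0}, {"delta_pos": [0, -9.7, -1.7], "turn": 0, "claw": 0}]}}

```text
time_s: 17.35
tcp_pos: [0.5541, 0.0784, 0.0978]
ee_rot: [[0.63, -0.776, 0.001], [-0.776, -0.63, -0.001], [0.002, -0.0, -1.0]]
wrist_force: [2.7, -4.9, -1.4]
gripper_width: 0.241
gripper_force: 30.1
```

```bash
python3 st.py
```

```text
t 17.35 local xyz mm [-82.3307 -18.6885 -92.2227] F [-5.4696  0.9889 -1.4239] M [0.4825 1.6228 0.1951] w 0.24104536736603283 j6 14.312416370873557
yaw -50.917682248330934 target yaw -50.992590264891135
```

```bash
cat > fit.py <<'E'
from car import *
q=np.load('q.npy'); h,X,Y=frame(q)
fwd=[((.5735,.0949,.1089),(1.9,-5.2,-1.5)),((.5886,.1072,.1303),(1.8,-5.8,-3)),((.5959,.1137,.1575),(.5,-4.6,-6.2)),((.5959,.1137,.1878),(3.5,-.6,-8.4)),((.5869,.1062,.215),(6.1,1.8,-9.5)),((.5715,.0936,.2358),(7.2,4.7,-5.9)),((.551,.0769,.2471),(6.8,5.7,-2.1)),((.5286,.0584,.2464),(6.2,6.5,1.2)),((.5083,.0414,.2343),(6.3,6.2,1.8)),((.4937,.0291,.2132),(5.4,4.6,5.2)),((.4852,.022,.1856),(2.2,2,6.1)),((.4846,.0213,.1556),(-.9,-3.5,6.3)),((.4916,.0277,.1271),(-1.9,-6.2,.9)),((.5079,.0414,.1065),(-1.2,-5.8,-2)),((.5304,.0593,.0967),(1.9,-4.9,-2.4)),((.5541,.0784,.0978),(2.7,-4.9,-1.4))]
def go(data,name):
    a=[];T=[]
    for p,F in data:
        L=np.array(p)-h; y,z=L@Y,L[2]+.0204; a.append(np.arctan2(y,z)); F=np.array(F)
        T.append(-(F@Y*z-(F[2]+.35)*y))   # torque hand applies, +a direction
    a=np.array(a);T=np.array(T)
    M=np.stack([np.ones(len(a)),np.cos(a),np.sin(a)],1); c,res,*_=np.linalg.lstsq(M,T,rcond=None)
    print(name,np.c_[np.degrees(a)%360,T,T-M@c],c,'amp',np.hypot(*c[1:]))
    # gravity torque (+a) on heavy at angle a+phi: G=+K sin(a+phi) (falls toward bottom); hand T=drag-G
    phi=np.degrees(np.arctan2(-c[1],-c[2]))%360; print('heavy offset phi',phi,'-> tube angle for heavy down',(180-phi)%360)
    return a,T
if __name__=='__main__': go(fwd,'fwd')
E
python3 fit.py
```

```text
fwd [[216.0382   0.1598  -0.057 ]
 [238.3026   0.2571  -0.0591]
 [260.6393   0.4597   0.0211]
 [283.9256   0.6335   0.0628]
 [306.3516   0.8311   0.1487]
 [327.7367   0.7982   0.0393]
 [348.7971   0.7144  -0.0807]
 [ 10.1151   0.7055  -0.0819]
 [ 31.8383   0.6556  -0.0789]
 [ 53.6578   0.6381  -0.0053]
 [ 77.1846   0.5012  -0.0164]
 [101.1175   0.5144   0.1332]
 [124.5269   0.3058   0.0436]
 [147.3148   0.2224   0.0436]
 [170.8547   0.0931  -0.047 ]
 [194.6      0.0904  -0.0661]] [ 0.4682  0.3284 -0.0241] amp 0.3293000887196391
heavy offset phi 274.20377726476306 -> tube angle for heavy down 265.79622273523694
```

Emit:
{"name": "drive_tool", "arguments": {"moves": [{"delta_pos": [0, 9.7, 1.7], "turn": 0, "claw": 0}, {"delta_pos": [0, 9.8, 0.5], "turn": 0, "claw": 0}, {"delta_pos": [0, 9.8, -0.8], "turn": 0, "claw": 0}]}}

```text
time_s: 17.73
tcp_pos: [0.5356, 0.0632, 0.098]
ee_rot: [[0.628, -0.778, 0.013], [-0.778, -0.628, 0.006], [0.004, -0.014, -1.0]]
wrist_force: [8.0, 3.8, -1.7]
gripper_width: 0.246
gripper_force: 31.1
```

Emit:
{"name": "drive_tool", "arguments": {"moves": [{"delta_pos": [0, 9.6, -2.1], "turn": 0, "claw": 0}, {"delta_pos": [0, 9.2, -3.3], "turn": 0, "claw": 0}, {"delta_pos": [0, 8.7, -4.5], "turn": 0, "claw": 0}]}}

```text
time_s: 18.1
tcp_pos: [0.5138, 0.0458, 0.1075]
ee_rot: [[0.629, -0.777, 0.012], [-0.777, -0.629, 0.006], [0.003, -0.013, -1.0]]
wrist_force: [8.6, 4.2, -3.8]
gripper_width: 0.239
gripper_force: 30.1
```

Emit:
{"name": "drive_tool", "arguments": {"moves": [{"delta_pos": [0, 8.1, -5.6], "turn": 0, "claw": 0}, {"delta_pos": [0, 7.3, -6.6], "turn": 0, "claw": 0}, {"delta_pos": [0, 6.3, -7.5], "turn": 0, "claw": 0}]}}

```text
time_s: 18.48
tcp_pos: [0.4954, 0.0313, 0.1263]
ee_rot: [[0.63, -0.777, 0.009], [-0.777, -0.63, 0.004], [0.002, -0.009, -1.0]]
wrist_force: [8.2, 2.7, -7.2]
gripper_width: 0.24
gripper_force: 29.7
```

Emit:
{"name": "drive_tool", "arguments": {"moves": [{"delta_pos": [0, 5.3, -8.3], "turn": 0, "claw": 0}, {"delta_pos": [0, 4.2, -8.9], "turn": 0, "claw": 0}, {"delta_pos": [0, 3.0, -9.3], "turn": 0, "claw": 0}]}}

```text
time_s: 18.85
tcp_pos: [0.4843, 0.0226, 0.1522]
ee_rot: [[0.63, -0.777, 0.005], [-0.777, -0.63, 0.002], [0.001, -0.006, -1.0]]
wrist_force: [6.8, 1.2, -7.9]
gripper_width: 0.241
gripper_force: 29.7
```

Emit:
{"name": "drive_tool", "arguments": {"moves": [{"delta_pos": [0, 1.7, -9.7], "turn": 0, "claw": 0}, {"delta_pos": [0, 0.5, -9.8], "turn": 0, "claw": 0}, {"delta_pos": [0, -0.8, -9.8], "turn": 0, "claw": 0}]}}

```text
time_s: 19.23
tcp_pos: [0.4814, 0.0206, 0.1807]
ee_rot: [[0.63, -0.777, 0.001], [-0.777, -0.63, 0.0], [0.0, -0.001, -1.0]]
wrist_force: [4.8, -3.3, -8.9]
gripper_width: 0.24
gripper_force: 29.9
```

Emit:
{"name": "drive_tool", "arguments": {"moves": [{"delta_pos": [0, -2.1, -9.6], "turn": 0, "claw": 0}, {"delta_pos": [0, -3.3, -9.2], "turn": 0, "claw": 0}, {"delta_pos": [0, -4.5, -8.7], "turn": 0, "claw": 0}]}}

```text
time_s: 19.6
tcp_pos: [0.4873, 0.0254, 0.2079]
ee_rot: [[0.631, -0.776, -0.004], [-0.776, -0.631, -0.003], [-0.0, 0.005, -1.0]]
wrist_force: [1.1, -7.1, -4.9]
gripper_width: 0.239
gripper_force: 30.3
```

Emit:
{"name": "drive_tool", "arguments": {"moves": [{"delta_pos": [0, -5.6, -8.1], "turn": 0, "claw": 0}, {"delta_pos": [0, -6.6, -7.3], "turn": 0, "claw": 0}, {"delta_pos": [0, -7.5, -6.3], "turn": 0, "claw": 0}]}}

```text
time_s: 19.98
tcp_pos: [0.5028, 0.0374, 0.2307]
ee_rot: [[0.631, -0.776, -0.003], [-0.776, -0.631, -0.004], [0.001, 0.005, -1.0]]
wrist_force: [-0.4, -6.6, -0.5]
gripper_width: 0.243
gripper_force: 30.4
```

Emit:
{"name": "drive_tool", "arguments": {"moves": [{"delta_pos": [0, -8.3, -5.3], "turn": 0, "claw": 0}, {"delta_pos": [0, -8.9, -4.2], "turn": 0, "claw": 0}, {"delta_pos": [0, -9.3, -3.0], "turn": 0, "claw": 0}]}}

```text
time_s: 20.35
tcp_pos: [0.5247, 0.0548, 0.2443]
ee_rot: [[0.631, -0.776, 0.001], [-0.776, -0.631, -0.002], [0.002, 0.001, -1.0]]
wrist_force: [2.6, -5.4, 1.7]
gripper_width: 0.244
gripper_force: 30.1
```

Emit:
{"name": "drive_tool", "arguments": {"moves": [{"delta_pos": [0, -9.7, -1.7], "turn": 0, "claw": 0}, {"delta_pos": [0, -9.8, -0.5], "turn": 0, "claw": 0}, {"delta_pos": [0, -9.8, 0.8], "turn": 0, "claw": 0}]}}

```text
time_s: 20.72
tcp_pos: [0.5484, 0.0738, 0.2457]
ee_rot: [[0.63, -0.777, 0.003], [-0.777, -0.63, -0.001], [0.002, -0.002, -1.0]]
wrist_force: [1.5, -5.1, 1.5]
gripper_width: 0.24
gripper_force: 30.1
```

Emit:
{"name": "drive_tool", "arguments": {"moves": [{"delta_pos": [0, -9.6, 2.1], "turn": 0, "claw": 0}, {"delta_pos": [0, -9.2, 3.3], "turn": 0, "claw": 0}, {"delta_pos": [0, -8.7, 4.5], "turn": 0, "claw": 0}]}}

```text
time_s: 21.1
tcp_pos: [0.5702, 0.0913, 0.2357]
ee_rot: [[0.63, -0.777, 0.003], [-0.777, -0.63, -0.0], [0.002, -0.002, -1.0]]
wrist_force: [3.4, -5.5, 0.5]
gripper_width: 0.242
gripper_force: 30.0
```

Emit:
{"name": "drive_tool", "arguments": {"moves": [{"delta_pos": [0, -8.1, 5.6], "turn": 0, "claw": 0}, {"delta_pos": [0, -7.3, 6.6], "turn": 0, "claw": 0}, {"delta_pos": [0, -6.3, 7.5], "turn": 0, "claw": 0}]}}

```text
time_s: 21.48
tcp_pos: [0.5871, 0.1048, 0.2159]
ee_rot: [[0.63, -0.777, 0.003], [-0.777, -0.63, -0.001], [0.003, -0.002, -1.0]]
wrist_force: [2.6, -5.1, 1.5]
gripper_width: 0.241
gripper_force: 30.0
```

Emit:
{"name": "drive_tool", "arguments": {"moves": [{"delta_pos": [0, -5.3, 8.3], "turn": 0, "claw": 0}, {"delta_pos": [0, -4.2, 8.9], "turn": 0, "claw": 0}, {"delta_pos": [0, -3.0, 9.3], "turn": 0, "claw": 0}]}}

```text
time_s: 21.85
tcp_pos: [0.5967, 0.1127, 0.1894]
ee_rot: [[0.63, -0.777, 0.003], [-0.777, -0.63, -0.0], [0.002, -0.002, -1.0]]
wrist_force: [2.9, -5.5, 2.3]
gripper_width: 0.241
gripper_force: 30.1
```

Emit:
{"name": "drive_tool", "arguments": {"moves": [{"delta_pos": [0, -1.7, 9.7], "turn": 0, "claw": 0}, {"delta_pos": [0, -0.5, 9.8], "turn": 0, "claw": 0}, {"delta_pos": [0, 0.8, 9.8], "turn": 0, "claw": 0}]}}

```text
time_s: 22.22
tcp_pos: [0.5976, 0.1142, 0.1589]
ee_rot: [[0.629, -0.777, 0.003], [-0.777, -0.629, 0.001], [0.001, -0.002, -1.0]]
wrist_force: [2.4, -3.6, 5.8]
gripper_width: 0.247
gripper_force: 30.1
```

Emit:
{"name": "drive_tool", "arguments": {"moves": [{"delta_pos": [0, 2.1, 9.6], "turn": 0, "claw": 0}, {"delta_pos": [0, 3.3, 9.2], "turn": 0, "claw": 0}, {"delta_pos": [0, 4.5, 8.7], "turn": 0, "claw": 0}]}}

```text
time_s: 22.6
tcp_pos: [0.5913, 0.1091, 0.1321]
ee_rot: [[0.629, -0.777, 0.006], [-0.777, -0.629, 0.003], [0.002, -0.007, -1.0]]
wrist_force: [5.3, -0.3, 7.0]
gripper_width: 0.242
gripper_force: 30.4
```

Emit:
{"name": "drive_tool", "arguments": {"moves": [{"delta_pos": [0, 5.6, 8.1], "turn": 0, "claw": 0}, {"delta_pos": [0, 6.6, 7.3], "turn": 0, "claw": 0}, {"delta_pos": [0, 7.5, 6.3], "turn": 0, "claw": 0}]}}

```text
time_s: 22.98
tcp_pos: [0.5783, 0.0982, 0.1109]
ee_rot: [[0.629, -0.777, 0.012], [-0.777, -0.629, 0.006], [0.003, -0.013, -1.0]]
wrist_force: [8.2, 3.1, 4.5]
gripper_width: 0.242
gripper_force: 30.5
```

Emit:
{"name": "drive_tool", "arguments": {"moves": [{"delta_pos": [0, 8.3, 5.3], "turn": 0, "claw": 0}, {"delta_pos": [0, 8.9, 4.2], "turn": 0, "claw": 0}, {"delta_pos": [0, 9.3, 3.0], "turn": 0, "claw": 0}]}}

```text
time_s: 23.35
tcp_pos: [0.5581, 0.0818, 0.0977]
ee_rot: [[0.628, -0.778, 0.012], [-0.778, -0.628, 0.006], [0.003, -0.014, -1.0]]
wrist_force: [9.5, 2.7, 0.3]
gripper_width: 0.246
gripper_force: 30.8
```

```bash
python3 st.py
```

```text
t 23.35 local xyz mm [-82.2442 -23.8902 -92.2771] F [-3.9065 -9.084   0.3206] M [-2.4219  1.2162 -0.588 ] w 0.24558621989302698 j6 14.16795797307024
yaw -51.07008019306074 target yaw -50.992590264891135
```

```bash
cat > fit2.py <<'E'
from fit import *
bwd=[((.5356,.0632,.098),(8,3.8,-1.7)),((.5138,.0458,.1075),(8.6,4.2,-3.8)),((.4954,.0313,.1263),(8.2,2.7,-7.2)),((.4843,.0226,.1522),(6.8,1.2,-7.9)),((.4814,.0206,.1807),(4.8,-3.3,-8.9)),((.4873,.0254,.2079),(1.1,-7.1,-4.9)),((.5028,.0374,.2307),(-.4,-6.6,-.5)),((.5247,.0548,.2443),(2.6,-5.4,1.7)),((.5484,.0738,.2457),(1.5,-5.1,1.5)),((.5702,.0913,.2357),(3.4,-5.5,.5)),((.5871,.1048,.2159),(2.6,-5.1,1.5)),((.5967,.1127,.1894),(2.9,-5.5,2.3)),((.5976,.1142,.1589),(2.4,-3.6,5.8)),((.5913,.1091,.1321),(5.3,-.3,7)),((.5783,.0982,.1109),(8.2,3.1,4.5)),((.5581,.0818,.0977),(9.5,2.7,.3))]
a1,T1=go(fwd,'fwd');a2,T2=go(bwd,'bwd')
n=len(a1);a=np.r_[a1,a2];T=np.r_[T1,T2]
M=np.stack([np.r_[np.ones(n),0*a2],np.r_[0*a1,np.ones(n)],np.cos(a),np.sin(a)],1); c=np.linalg.lstsq(M,T,rcond=None)[0]
print(c,np.hypot(*c[2:]),'target',(180-np.degrees(np.arctan2(-c[2],-c[3])))%360, np.std(T-M@c))
E
python3 fit2.py | sed -n '17,$p'
```

```text
heavy offset phi 274.20377726476306 -> tube angle for heavy down 265.79622273523694
bwd [[175.814   -0.6234   0.1453]
 [151.9187  -0.6935   0.0788]
 [127.4377  -0.7369  -0.0173]
 [103.8342  -0.6386  -0.0151]
 [ 81.4886  -0.6158  -0.1096]
 [ 60.0847  -0.4413  -0.0549]
 [ 37.5492  -0.2799  -0.009 ]
 [ 14.2688  -0.064    0.1171]
 [351.4965  -0.1766  -0.0402]
 [329.2453  -0.0876   0.0531]
 [307.2161  -0.1679   0.0232]
 [285.0975  -0.2184   0.062 ]
 [261.8847  -0.4572  -0.0557]
 [240.7396  -0.6393  -0.1195]
 [220.407   -0.7309  -0.1053]
 [198.4236  -0.6685   0.0472]] [-0.4549  0.3075 -0.0979] amp 0.3226666522202236
heavy offset phi 287.6561363764308 -> tube angle for heavy down 252.34386362356918
[ 0.468  -0.4545  0.3178 -0.0615] 0.3236962042544381 target 259.0473307353514 0.07952320413712063
```

Emit:
{"name": "drive_tool", "arguments": {"moves": [{"delta_pos": [0, -9.3, -3.0], "turn": 0, "claw": 0}, {"delta_pos": [0, -8.9, -4.2], "turn": 0, "claw": 0}, {"delta_pos": [0, -8.3, -5.3], "turn": 0, "claw": 0}, {"delta_pos": [0, -7.5, -6.3], "turn": 0, "claw": 0}, {"delta_pos": [0, -6.6, -7.3], "turn": 0, "claw": 0}, {"delta_pos": [0, -5.6, -8.1], "turn": 0, "claw": 0}]}}

```text
time_s: 24.1
tcp_pos: [0.5881, 0.1059, 0.129]
ee_rot: [[0.629, -0.777, -0.004], [-0.777, -0.629, -0.003], [0.0, 0.005, -1.0]]
wrist_force: [4.4, -9.9, -2.8]
gripper_width: 0.24
gripper_force: 29.9
```

Emit:
{"name": "drive_tool", "arguments": {"moves": [{"delta_pos": [0, -4.5, -8.7], "turn": 0, "claw": 0}]}}

```text
time_s: 24.22
tcp_pos: [0.5916, 0.1089, 0.1376]
ee_rot: [[0.629, -0.778, -0.004], [-0.778, -0.629, -0.003], [-0.0, 0.005, -1.0]]
wrist_force: [3.8, -7.1, -2.7]
gripper_width: 0.23
gripper_force: 30.1
```

Emit:
{"name": "drive_tool", "arguments": {"moves": [{"delta_pos": [0, -3.3, -9.2], "turn": 0, "claw": 0}]}}

```text
time_s: 24.35
tcp_pos: [0.5939, 0.111, 0.1465]
ee_rot: [[0.629, -0.778, -0.004], [-0.778, -0.629, -0.003], [-0.001, 0.005, -1.0]]
wrist_force: [3.1, -7.0, -4.0]
gripper_width: 0.232
gripper_force: 30.1
```

Emit:
{"name": "drive_tool", "arguments": {"moves": [{"delta_pos": [0, -2.1, -9.6], "turn": 0, "claw": 0}]}}

```text
time_s: 24.48
tcp_pos: [0.5951, 0.1124, 0.1555]
ee_rot: [[0.628, -0.778, -0.005], [-0.778, -0.628, -0.003], [-0.001, 0.006, -1.0]]
wrist_force: [4.5, -7.7, -5.0]
gripper_width: 0.23
gripper_force: 30.1
```

Emit:
{"name": "drive_tool", "arguments": {"moves": [{"delta_pos": [0, -0.8, -9.8], "turn": 0, "claw": 0}]}}

```text
time_s: 24.6
tcp_pos: [0.5957, 0.1131, 0.1648]
ee_rot: [[0.628, -0.779, -0.006], [-0.779, -0.628, -0.002], [-0.002, 0.006, -1.0]]
wrist_force: [5.6, -6.4, -8.6]
gripper_width: 0.233
gripper_force: 30.6
```

Emit:
{"name": "drive_tool", "arguments": {"moves": [{"delta_pos": [0, 0.5, -9.8], "turn": 0, "claw": 0}]}}

```text
time_s: 24.72
tcp_pos: [0.5956, 0.1131, 0.1743]
ee_rot: [[0.627, -0.779, -0.005], [-0.779, -0.627, -0.001], [-0.002, 0.005, -1.0]]
wrist_force: [4.3, -6.7, -9.4]
gripper_width: 0.236
gripper_force: 30.8
```

Emit:
{"name": "drive_tool", "arguments": {"moves": [{"delta_pos": [0, 1.7, -9.7], "turn": 0, "claw": 0}]}}

```text
time_s: 24.85
tcp_pos: [0.5949, 0.1126, 0.184]
ee_rot: [[0.627, -0.779, -0.004], [-0.779, -0.627, -0.0], [-0.002, 0.003, -1.0]]
wrist_force: [7.1, -6.3, -9.9]
gripper_width: 0.236
gripper_force: 30.7
```

Emit:
{"name": "drive_tool", "arguments": {"moves": [{"delta_pos": [0, -1.7, 9.7], "turn": 0, "claw": 0}]}}

```text
time_s: 24.98
tcp_pos: [0.5975, 0.1139, 0.1779]
ee_rot: [[0.629, -0.777, 0.002], [-0.777, -0.629, 0.0], [0.001, -0.001, -1.0]]
wrist_force: [3.9, -4.7, 3.3]
gripper_width: 0.237
gripper_force: 29.6
```

Emit:
{"name": "drive_tool", "arguments": {"moves": [{"delta_pos": [0, -0.5, 9.8], "turn": 0, "claw": 0}]}}

```text
time_s: 25.1
tcp_pos: [0.5977, 0.1145, 0.1676]
ee_rot: [[0.629, -0.777, 0.001], [-0.777, -0.629, 0.0], [0.0, -0.001, -1.0]]
wrist_force: [1.0, -2.4, 3.1]
gripper_width: 0.236
gripper_force: 29.5
```

Emit:
{"name": "drive_tool", "arguments": {"moves": [{"delta_pos": [0, 0.8, 9.8], "turn": 0, "claw": 0}]}}

```text
time_s: 25.22
tcp_pos: [0.5968, 0.1144, 0.1581]
ee_rot: [[0.629, -0.777, 0.0], [-0.777, -0.629, 0.001], [-0.0, -0.001, -1.0]]
wrist_force: [2.5, -0.9, 5.5]
gripper_width: 0.235
gripper_force: 29.4
```

Emit:
{"name": "drive_tool", "arguments": {"moves": [{"delta_pos": [0, 2.1, 9.6], "turn": 0, "claw": 0}]}}

```text
time_s: 25.35
tcp_pos: [0.596, 0.1136, 0.149]
ee_rot: [[0.629, -0.777, 0.003], [-0.777, -0.629, 0.002], [0.0, -0.003, -1.0]]
wrist_force: [2.6, -0.6, 5.8]
gripper_width: 0.228
gripper_force: 29.4
```

Emit:
{"name": "drive_tool", "arguments": {"moves": [{"delta_pos": [0, 3.3, 9.2], "turn": 0, "claw": 0}]}}

```text
time_s: 25.48
tcp_pos: [0.5941, 0.112, 0.1401]
ee_rot: [[0.629, -0.777, 0.005], [-0.777, -0.629, 0.003], [0.001, -0.005, -1.0]]
wrist_force: [3.7, 0.9, 6.0]
gripper_width: 0.235
gripper_force: 29.6
```

Emit:
{"name": "drive_tool", "arguments": {"moves": [{"delta_pos": [0, 4.5, 8.7], "turn": 0, "claw": 0}]}}

```text
time_s: 25.6
tcp_pos: [0.5915, 0.1098, 0.1318]
ee_rot: [[0.629, -0.778, 0.007], [-0.778, -0.629, 0.004], [0.001, -0.008, -1.0]]
wrist_force: [5.4, 1.9, 5.7]
gripper_width: 0.236
gripper_force: 29.8
```

Emit:
{"name": "drive_tool", "arguments": {"moves": [{"delta_pos": [0, -4.5, -8.7], "turn": 0, "claw": 0}, {"delta_pos": [0, -3.3, -9.2], "turn": 0, "claw": 0}, {"delta_pos": [0, -2.1, -9.6], "turn": 0, "claw": 0}, {"delta_pos": [0, 0, 0], "turn": 0, "claw": 0}, {"delta_pos": [0, 0, 0], "turn": 0, "claw": 0}]}}

```text
time_s: 26.22
tcp_pos: [0.5963, 0.1145, 0.1578]
ee_rot: [[0.629, -0.777, -0.001], [-0.777, -0.629, 0.001], [-0.001, 0.0, -1.0]]
wrist_force: [0.8, -0.5, -3.4]
gripper_width: 0.234
gripper_force: 29.9
```

```bash
python3 st.py; python3 - <<'E'
from car import *
d=cap('scene'); save('fin1',cv2.resize(d['color'][120:240,360:480],(600,600),interpolation=cv2.INTER_CUBIC))
E
```

```text
t 26.225 local xyz mm [-80.9316 -74.2247 -32.2008] F [-0.8937 -0.3599 -3.448 ] M [ 0.0093  0.3937 -0.0358] w 0.2338704489401757 j6 12.936434795339292
yaw -50.99288211369754 target yaw -50.992590264891135
```

View pics/fin1.png

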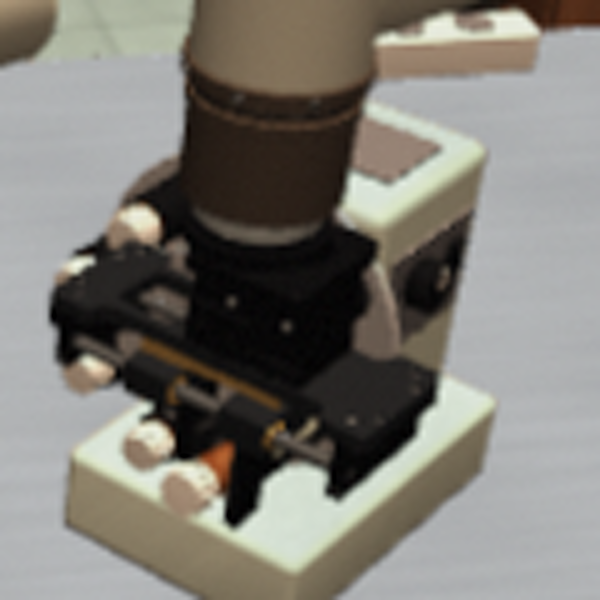

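Crop: the long tube's cap is at (190,490). Vial caps are visible at (135,228), (90,372) and (150,443). I'll use them to get the true carousel angle.

```bash
cat > ph.py <<'E'
from car import *
import sys
def phase(px,d,guess):
    q=np.load('q.npy'); out=[]
    for p in px:
        A=np.radians(np.arange(0,360,.25)); D=[np.linalg.norm(proj(d,ang(q,a,.011))-p) for a in A]; i=int(np.argmin(D)); a=np.degrees(A[i]); k=round((a-guess)/45); out.append((a-45*k,D[i]))
    print('empty-sleeve angle per cap, px resid',np.array(out))
E
python3 - <<'E'
from ph import *
d=load('scene'); phase(np.array([(135,228),(90,372),(150,443)])/5+[360,120]-.4,d,258)
E
cat >> fit2.py <<'E'
nf=[((.5916,.1089,.1376),(3.8,-7.1,-2.7)),((.5939,.111,.1465),(3.1,-7,-4)),((.5951,.1124,.1555),(4.5,-7.7,-5)),((.5957,.1131,.1648),(5.6,-6.4,-8.6)),((.5956,.1131,.1743),(4.3,-6.7,-9.4)),((.5949,.1126,.184),(7.1,-6.3,-9.9))]
nb=[((.5975,.1139,.1779),(3.9,-4.7,3.3)),((.5977,.1145,.1676),(1,-2.4,3.1)),((.5968,.1144,.1581),(2.5,-.9,5.5)),((.596,.1136,.149),(2.6,-.6,5.8)),((.5941,.112,.1401),(3.7,.9,6)),((.5915,.1098,.1318),(5.4,1.9,5.7))]
print('---');go(nf,'nf');go(nb,'nb')
E
python3 fit2.py | sed -n '/---/,$p'
```

```text
empty-sleeve angle per cap, px resid [[257.75     0.3256]
 [260.25     0.2777]
 [258.       0.2221]]
---
nf [[244.4835   0.2061   0.0201]
 [251.7733   0.3022  -0.0075]
 [258.9142   0.3537  -0.0714]
 [266.2313   0.5996   0.0641]
 [273.6943   0.6546   0.0164]
 [281.3202   0.7093  -0.0217]] [-0.0568  0.7888 -0.6456] amp 1.0193107034042486
heavy offset phi 309.29916554248524 -> tube angle for heavy down 230.70083445751476
nb [[276.3342  -0.2723  -0.0274]
 [268.4787  -0.2583   0.0705]
 [261.2298  -0.4519  -0.045 ]
 [254.3265  -0.4854  -0.0049]
 [247.4185  -0.552    0.0003]
 [240.7615  -0.6124   0.0065]] [-0.3577  0.6154 -0.0452] amp 0.6170349281965632
heavy offset phi 274.1989186351583 -> tube angle for heavy down 265.8010813648417
```

Emit:
{"name": "drive_tool", "arguments": {"moves": [{"delta_pos": [-1.5, 0, 0], "turn": 0, "claw": 0}, {"delta_pos": [-1.5, 0, 0], "turn": 0, "claw": 0}, {"delta_pos": [0, 0, 0], "turn": 0, "claw": 0}, {"delta_pos": [0, 0, 0], "turn": 0, "claw": 0}, {"delta_pos": [0, 0, 0], "turn": 0, "claw": 0}, {"delta_pos": [0, 0, 0], "turn": 0, "claw": 0}]}}

```text
time_s: 27.02
tcp_pos: [0.5963, 0.1147, 0.1587]
ee_rot: [[0.629, -0.777, 0.003], [-0.777, -0.629, -0.002], [0.003, -0.001, -1.0]]
wrist_force: [5.4, -8.9, -3.8]
gripper_width: 0.233
gripper_force: 30.0
```

```bash
python3 st.py; python3 - <<'E'
from car import *
q=np.load('q.npy'); h,X,Y=frame(q); B=np.stack([X,Y,[0,0,1]],1)
d=cap('scene'); P=cloud(d); L=(P-h)@B; a=np.radians(258)
e=75e-3*np.array([np.sin(a),np.cos(a)])
m=(np.hypot(L[...,1]-e[0],L[...,2]-e[1])<.014)&(L[...,0]<-.1)&(L[...,0]>-.15); print('cap end',np.percentile(L[m][:,0],[3,10,30]),m.sum())
for k in (3,-1,-2):   # visible vials
    b=a+k*np.pi/4
    for o in(-1,1): pass
for b in np.arange(8):
    f=75e-3*np.array([np.sin(a+b*np.pi/4),np.cos(a+b*np.pi/4)])
    m=(np.hypot(L[...,1]-f[0],L[...,2]-f[1])<.012)&(L[...,0]<0)&(L[...,0]>-.05)
    if m.sum()>15: print(b,np.percentile(L[m][:,0],[3,10,30]),m.sum())
save('fin2',cv2.resize(d['color'][120:240,360:480],(600,600),interpolation=cv2.INTER_CUBIC))
E
```

```text
t 27.025 local xyz mm [-80.7327 -74.3221 -31.2868] F [-10.3017   1.4416  -3.7621] M [ 0.1225  2.7898 -0.0282] w 0.23303262973925246 j6 12.645194731200464
yaw -51.016950167349755 target yaw -50.992590264891135
cap end [-0.1215 -0.121  -0.1195] 23
3 [-0.0266 -0.0251 -0.0238] 44
4 [-0.0264 -0.0251 -0.0234] 17
5 [-0.0263 -0.0258 -0.0245] 30
6 [-0.0258 -0.025  -0.0234] 46
```

View pics/fin2.png

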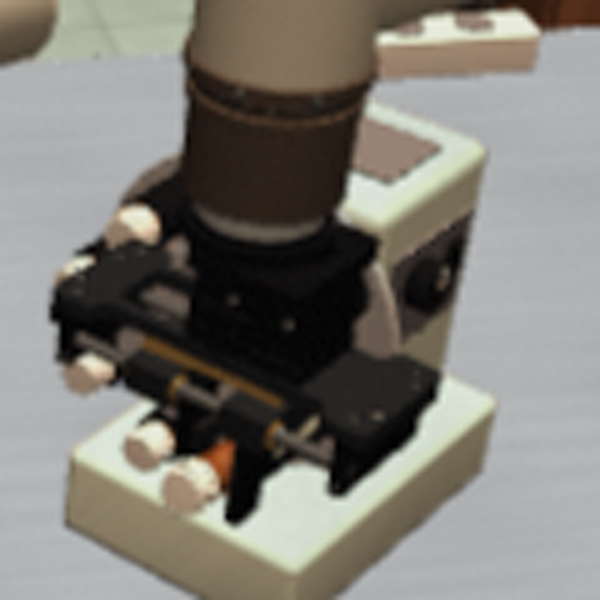

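The view is unchanged: caps at (135,228) and (150,443), carousel at about 258°. The tube is hard on the floor, with a 95 mm cap offset and a 10 N push, and everything is at rest. Handing in.

```bash
python3 -c "
from station import ticket
print(ticket.finish_job())"
```

```text
the job is handed in; nothing more can be done
None
```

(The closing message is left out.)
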